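# Refit the intake tube and hold the air box cover down

### The arm

A 6-joint arm with a two-finger parallel gripper is mounted at the origin on the work surface. World frame = base frame: x ahead of the robot, y to its left, z up, the work surface at z = 0. Lengths are in m, angles in rad, forces in N, time in s.
With the tool pointing down it reaches from about 0.375 to 0.925 m from the base axis. Payload 5.7 kg.
Tool frame: the origin (TCP) lies midway between the tips of the shut fingers; the grasp point (between the pads) lies 19 mm behind it; z points along the fingers, y is the line along which they close (so a half turn about z gives the same grasp; the last joint's range is limited). The gripper opens to 88 mm and grips with 3 to 60 N. Pads are 20 mm wide; open, the fingers measure 115 mm over their backs; the gripper's body (75 mm by 178 mm) begins 61 mm behind the grasp point.
Start: joints at [1.122, 0.359, 1.51, -0, 1.272, -0.115], TCP at [0.197, 0.567, 0.223] pointing down, gripper open.
Joint ranges: [-2.97, 2.97], [-1.01, 2.36], [0.21, 2.38], [-0.96, 4.11], [0.2, 2.71], [-2.98, 2.98]. Speed limits (rad/s): [2.39, 2.39, 3.14, 3.14, 3.14, 3.14].

### API

Orientations are given as a unit quaternion [x, y, z, w].
In Python, from bench import move_ptp, servo_line, goto_joints, move_gripper, sleep, inverse_kinematics, capture, PlanningError, close_job, spot_in, silhouettes, current_clock, current_joint_pos, current_qvel, current_joint_torque, current_position, current_orientation, current_force, current_torque, current_finger_gap, current_grip_force gives the robot as it stands. Calls block until the motion is done:
- move_ptp(position, orientation): joint-space move of the TCP to a pose.
- servo_line(position, orientation=None, rate=0.15, contact_N=None): straight line of the TCP; orientation=None keeps the orientation; rate is the mean speed in m/s. With contact_N (N) it stops when the force on the tool has changed by that much, and returns True; else False.
- goto_joints(angles): joint-space move.
- move_gripper(opening): finger opening in m; the grip force is fixed at half the most; returns when the fingers have stopped.
- sleep(seconds).
- inverse_kinematics(position, orientation): joint angles nearest the present ones, or None.
- capture(name): name is "scene" or "top" or "wrist"; returns a dict with "image" (480x640x3 uint8, blue, green, red), "range_z" (480x640 float32, m along the optical axis (not along the pixel's ray), 0 where there is no reading), "intrinsics" (3x3 intrinsics, pixels), "k1" (the pictures are not rectified: a ray, as slopes to the right and down, at radius r is drawn at 1 + k1 r^2 times it, then the intrinsics apply), "R" (3x3) and "t" (3): a world point X has camera coordinates R X + t. Camera axes: x right, y down, z forward; pixel columns grow to the right and rows downward; lengths in m; the calibration is good to about 2 mm. A picture is of the moment at which its call begins.
A pose or a line that the arm cannot do raises PlanningError and nothing moves.
- close_job(): hands the job in; it is judged then, once.
Trained networks look in the newest picture that a camera, given by its name, has taken for a name from the list of things; names that differ only in an ending like _2 or _b are one class to them, and where a whole thing is asked for, a point or a joint stands for the part that bears it (a point fixed in the world has none). Each returns a list of dicts, best first, with "conf" (0 to 1); they miss things now and then, are a little off and sometimes report something else, mostly with a low value. They report only what shows in the picture. A call takes as long as a camera call. They do not tell look-alikes from the thing itself.
- spot_in(camera, query): "xy" ([column, row] in pixels, amid what is visible of it).
- silhouettes(camera, query): "region" (480x640 bool, what is visible of it) and "xy" ([column, row] in pixels, amid what is visible of it).
Readings, each from a call of its own:
- current_clock(): time.
- current_joint_pos(): joint angles.
- current_qvel(): joint speeds.
- current_joint_torque(): joint torques, N m.
- current_position(): TCP position.
- current_orientation(): TCP orientation.
- current_force(): force on the tool from outside, world axes, zero at the start.
- current_torque(): the same for the moment, N m.
- current_finger_gap(): finger opening in m.
- current_grip_force(): force on a finger pad.
Only numpy, scipy, OpenCV 4.12 (cv2) and the standard library are available. Lean on these libraries where they do the work, as an engineer would, in place of code of your own. Each camera call takes 0.05 s, during which the arm holds its last target. There are 200 camera calls.

### The job

Refit the motorcycle air box: first push the loose orange intake tube fully home onto the upright steel port and let go of it, then turn the black winged quarter-turn fastener on the cover clockwise until the white slot line on it lines up with the yellow marks, without pushing the cover down meanwhile. Last, press the cover down with the fingers until it sits flush against its frame, and finish while still holding it pressed there. Leave the other things on the bench where they are.

Things in the scene. Friction and masses are not known exactly. Their poses are not given: they have to be found in the camera images.
- tube: Loose orange rigid intake tube standing upright on the bench: 52 mm outside diameter, 40 mm bore, 75 mm tall, open at both ends, either end fits, 0.08 to 0.17 kg. Origin at the centre of its underside, z along its axis. Fully home on the port, its underside rests on the seat (origin at port_seat).
- airbox: Black motorcycle air box fixed to the bench: 200 (x) x 300 (y) x 90 mm (the frame's top face), origin at the centre of its underside, z up. The port stands on its +y end, the aluminium cover lies over its -y part, centred at (0, -50) mm.
- port_seat (a point): Centre of the round seat (68 mm across, 96 mm above the bench) at the foot of the steel port; z up. The port is a steel spigot, 36 mm diameter (2 mm clearance all round in the tube), rising 34 mm above the seat, its top 8 mm tapered to 26 mm diameter. 95 mm along the air box's +y from its centre.
- cover_pad (a point): Point on the cover's top face (104 mm above the bench at rest, 96 mm when pressed home), at the middle of its flat black rubber rectangle (44 x 60 mm) where it can be pressed. The cover is an aluminium plate 160 (air box x) x 148 (air box y) x 6 mm that only moves straight up and down; pad axes are the air box's axes.
- cover (a joint): How far the cover is pressed down, m: 0 = resting up on its springy seal, 8 mm proud of the frame; 0.008 = flush on the frame, a hard stop. Pressing takes about 4 N at first and 10 N at the bottom; it springs up when let go. If the fastener's slot is not lined up, the cross bar under it blocks the cover after 1 to 2 mm.
- fastener (a joint): Angle of the quarter-turn fastener, rad, growing clockwise seen from above. 0 = wing along the air box's x; 1.571 = wing and white slot line along the air box's y, in line with the yellow marks on cover and frame (aligned). It starts between 0.1 and 0.7, has a stop at 2.2, turns against light friction (0.05 N m) and stays where it is left.
- fastener_grip (a point): On the fastener's vertical axis, 21 mm above the cover's top face, at a height to pinch its black wing: 40 mm long (along this point's x), 12 mm thick (along its y), its sides running from 5 to 35 mm above the cover, on a steel disc 42 mm across and 5 mm thick. The axis lies 75 mm from cover_pad along the air box's +x. Keep the fingertips a few mm clear of the disc while turning.
- bearing: Bystander, to be left alone: steel bearing ring, 52 mm across, 16 mm high, lying flat; origin at the centre of its underside.
- screwdriver: Bystander, to be left alone: red-handled screwdriver lying on the bench; origin under its middle.
- wrench: Bystander, to be left alone: steel wrench lying on the bench; origin under its middle.
- spool: Bystander, to be left alone: blue wire spool standing on end, 64 mm across, 46 mm high; origin at the centre of its underside.
- lube_can: Bystander, to be left alone: red spray can, 60 mm across, 170 mm tall, upright; origin at the centre of its underside.
- mug: Bystander, to be left alone: white mug, 80 mm across, 90 mm tall, handle at its +y; origin at the centre of its underside.
There are look-alikes about, which are no part of the job. Several things have the shape of the tube; the one meant has the colours described above.

How it is judged:
By the outcome, as a careful person would: the job done as asked, in the order asked, and still so for the second after the job is handed in, while the arm keeps its last pose, push and grip.
It also fails if it takes over 61 s, if anything falls off the work surface, if the arm or the gripper's body presses on something with over 40 N, if the wrist force passes 120 N, or if a joint passes its speed limit or range.

## Working session

There is one attempt and no reset: what is moved stays moved. The work goes in short steps, each a Python script; the robot and the scene stay as the last script left them, time stands still between calls to the robot, and variables do not carry over. Pictures are saved under pics/ and viewed, at most 10 in all, crops included, and the job is handed in when it is done.

```bash
mkdir -p pics; cat > h.py <<'E'
import numpy as np, cv2
from bench import *
def world(c, uv, z=None):
    "pixel(s) -> world; by range image, or on plane height z"
    uv=np.atleast_2d(np.asarray(uv,float)); K=c["intrinsics"]
    d=cv2.undistortPoints(uv[:,None],K,np.array([c["k1"],0,0,0,0.]) if False else np.array([c["k1"],0,0,0.]))[:,0]
    r=np.c_[d,np.ones(len(d))]; R,t=c["R"],c["t"]; o=-R.T@t
    if z is None:
        p=uv.round().astype(int); s=c["range_z"][p[:,1],p[:,0]]
        P=(r*s[:,None]-t)@R; P[s==0]=np.nan; return P
    w=r@R; return o+w*((z-o[2])/w[:,2])[:,None]
def proj(c,X):
    p=np.atleast_2d(X)@c["R"].T+c["t"]; q=p[:,:2]/p[:,2:]
    q=q*(1+c["k1"]*(q**2).sum(1,keepdims=True)); return q*np.diag(c["intrinsics"])[:2]+c["intrinsics"][:2,2]
def cloud(c,mask=None):
    m=c["range_z"]>0
    if mask is not None: m&=mask
    v,u=np.nonzero(m); return world(c,np.c_[u,v]),np.c_[u,v]
E
python3 - <<'E'
from h import *
for n in("top","scene"):
    c=capture(n); cv2.imwrite(f"pics/{n}1.png",c["image"]); print(n,c["k1"],-c["R"].T@c["t"])
    for q in("tube","airbox","cover","fastener","cover_pad","port_seat","lube_can","mug","spool"):
        for s in silhouettes(n,q)[:4]:
            P,_=cloud(c,s["region"]); print(q,round(s["conf"],2),np.round(s["xy"]),P.shape[0],np.nanmedian(P,0).round(3) if len(P) else 0, np.percentile(P[:,2],95).round(3) if len(P) else 0)
print(current_orientation(),current_clock())
E
```

```text
top -0.06733005729694903 [ 0.26178619 -0.0092742   1.40561465]
tube 0.85 [434. 315.] 341 [ 0.292 -0.307  0.05 ] 0.078
tube 0.56 [389. 215.] 296 [ 0.559 -0.174  0.056] 0.078
tube 0.5 [393. 285.] 208 [ 0.37  -0.198  0.065] 0.078
airbox 0.96 [306. 213.] 7664 [0.571 0.051 0.093] 0.109
airbox 0.43 [184. 184.] 769 [0.649 0.385 0.146] 0.173
cover 0.65 [321. 212.] 2906 [0.568 0.009 0.105] 0.111
fastener 0.76 [326. 203.] 167 [ 0.594 -0.002  0.114] 0.143
cover_pad 0.75 [326. 214.] 2814 [0.567 0.007 0.105] 0.111
port_seat 0.65 [308. 212.] 7453 [0.572 0.054 0.093] 0.109
lube_can 0.68 [183. 183.] 765 [0.649 0.385 0.147] 0.173
lube_can 0.4 [325. 211.] 2990 [0.567 0.007 0.105] 0.111
mug 0.96 [484. 200.] 987 [ 0.619 -0.474  0.044] 0.091
spool 0.62 [197. 232.] 452 [0.521 0.388 0.045] 0.05
scene 0.015326552400524811 [ 1.01118697 -0.73410479  0.89942527]
tube 0.9 [245. 292.] 594 [ 0.382 -0.209  0.05 ] 0.075
tube 0.84 [193. 305.] 673 [ 0.308 -0.313  0.051] 0.075
tube 0.83 [228. 327.] 725 [ 0.425 -0.308  0.051] 0.075
tube 0.74 [307. 318.] 640 [ 0.564 -0.185  0.049] 0.075
airbox 0.76 [360. 274.] 8428 [ 0.608 -0.002  0.089] 0.106
cover 0.92 [352. 262.] 2452 [ 0.576 -0.005  0.104] 0.118
fastener 0.52 [362. 259.] 255 [ 0.6   -0.007  0.116] 0.14
cover_pad 0.69 [353. 263.] 2512 [ 0.575 -0.004  0.104] 0.117
cover_pad 0.46 [361. 270.] 8424 [ 0.608 -0.002  0.089] 0.106
cover_pad 0.24 [364. 262.] 198 [ 0.6   -0.007  0.121] 0.14
port_seat 0.8 [363. 270.] 8357 [ 0.608 -0.002  0.089] 0.106
lube_can 0.85 [449. 206.] 1037 [0.668 0.374 0.106] 0.169
mug 0.91 [244. 424.] 2314 [ 0.61  -0.466  0.05 ] 0.09
spool 0.9 [401. 207.] 379 [0.525 0.382 0.029] 0.047
[ 1.66147484e-01  9.86100913e-01 -4.65051288e-05 -1.62703374e-05] 1.0
```

```bash
python3 - <<'E'
import cv2
a=cv2.imread("pics/top1.png")[130:350,150:520]; cv2.imwrite("pics/topc.png",cv2.resize(a,(740,440),interpolation=cv2.INTER_CUBIC))
a=cv2.imread("pics/scene1.png")[160:460,150:500]; cv2.imwrite("pics/scenec.png",cv2.resize(a,(700,600),interpolation=cv2.INTER_CUBIC))
E
```

```text
(no output)
```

View pics/topc.png

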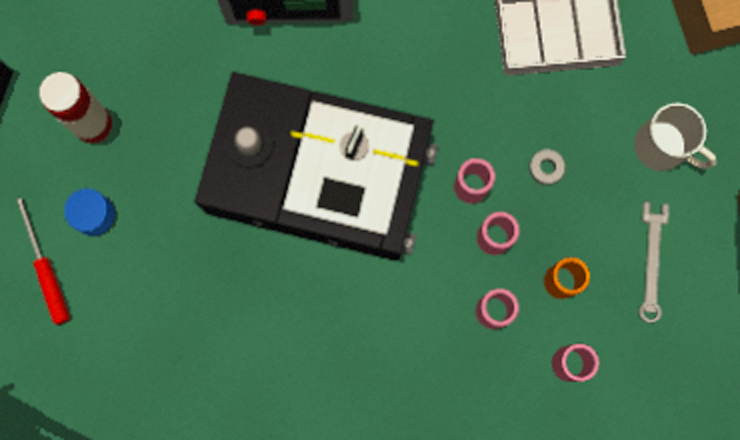

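View pics/scenec.png

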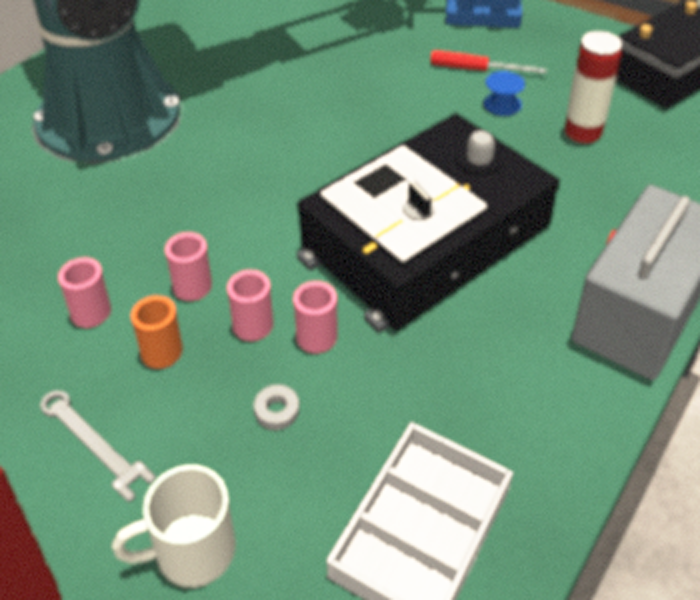

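The top view shows the only orange tube at about full-frame pixel (435,268). The air box is at (306,213) with its +y end, where the port is, to the left. The fastener is near (327,203), with yellow marks along air box y, and the black pad is near (320,228). The scene view agrees.

```bash
cat > est.py <<'E'
from h import *
def blob(m,near=None):
    n,l,s,ce=cv2.connectedComponentsWithStats(m.astype(np.uint8))
    return l==1+np.argmax(s[1:,4])
def cover_fit(c,z=0.104):
    im=c["image"].astype(int); P,uv=cloud(c)
    m=np.zeros((480,640),bool); ok=(abs(P[:,2]-z)<.012)&(np.hypot(P[:,0]-.57,P[:,1]-.03)<.25)
    m[uv[ok][:,1],uv[ok][:,0]]=1; b=im.min(2); m&=b>130
    m=cv2.morphologyEx(m.astype(np.uint8),cv2.MORPH_OPEN,np.ones((3,3)))>0
    m=blob(m); k=cv2.findContours(m.astype(np.uint8),cv2.RETR_EXTERNAL,cv2.CHAIN_APPROX_NONE)[0]
    k=max(k,key=cv2.contourArea)[:,0]
    return cv2.minAreaRect((world(c,k,z)[:,:2]*1000).astype(np.float32))
def orange(c):
    h=cv2.cvtColor(c["image"],cv2.COLOR_BGR2HSV); return (h[...,0]>7)&(h[...,0]<20)&(h[...,1]>150)
E
python3 - <<'E'
from est import *
for n in("top","scene"):
    c=capture(n); print(n,cover_fit(c))
    P,uv=cloud(c,orange(c)); g=np.hypot(P[:,0]-.4,P[:,1]+.3)<.08; T=P[g&(P[:,2]>.066)]
    print("tube",len(T),cv2.minEnclosingCircle((T[:,:2]*1000).astype(np.float32)),T[:,2].mean())
    P,uv=cloud(c); g=(P[:,2]>.122)&(P[:,2]<.15)&(np.hypot(P[:,0]-.57,P[:,1]-.05)<.2); Q=P[g]
    for s in(Q[Q[:,1]>.08],Q[Q[:,1]<.06]): print(len(s),s.mean(0),cv2.minAreaRect((s[:,:2]*1000).astype(np.float32)))
# go above the airbox and look
q=current_orientation()
move_ptp([0.50,0.06,0.42],[0.7071068,0.7071068,0,0] if 0 else q)
c=capture("wrist"); cv2.imwrite("pics/w1.png",c["image"]); print(-c["R"].T@c["t"],c["R"]); print(current_clock(), cover_fit(c))
np.save("pics/w1.npy",c,allow_pickle=True)
E
```

```text
top ((567.9093017578125, 7.39752197265625), (147.27032470703125, 159.76039123535156), 75.05812072753906)
tube 126 ((414.5213623046875, -301.8561706542969), 26.29003143310547) 0.07359724081377891
112 [0.60306597 0.1444258  0.12856313] ((603.9624633789062, 144.23684692382812), (29.7480411529541, 33.015594482421875), 0.2660544514656067)
74 [5.95795184e-01 1.72500754e-04 1.37814905e-01] ((596.8807983398438, 0.5037431716918945), (12.497344970703125, 39.770660400390625), 66.72238159179688)
scene ((568.44287109375, 5.4138641357421875), (151.37757873535156, 162.8971710205078), 75.25717163085938)
tube 199 ((414.23919677734375, -303.51129150390625), 27.958311080932617) 0.07274965829888892
92 [0.60611033 0.14232875 0.12729467] ((604.5109252929688, 144.1290740966797), (32.2493782043457, 29.71696662902832), 8.964925765991211)
108 [ 0.59880204 -0.00439957  0.13399189] ((598.0346069335938, -1.7850513458251953), (13.867622375488281, 40.96517562866211), 65.53763580322266)
[0.43302667 0.08532774 0.58044451] [[ 3.26858212e-01  9.45073363e-01 -2.16652805e-04]
 [ 9.13163872e-01 -3.15763076e-01  2.57731300e-01]
 [ 2.43506576e-01 -8.44394315e-02 -9.66216606e-01]]
3.375 ((565.5526123046875, 10.235649108886719), (146.0203399658203, 159.0711212158203), 75.29777526855469)
```

View pics/w1.png

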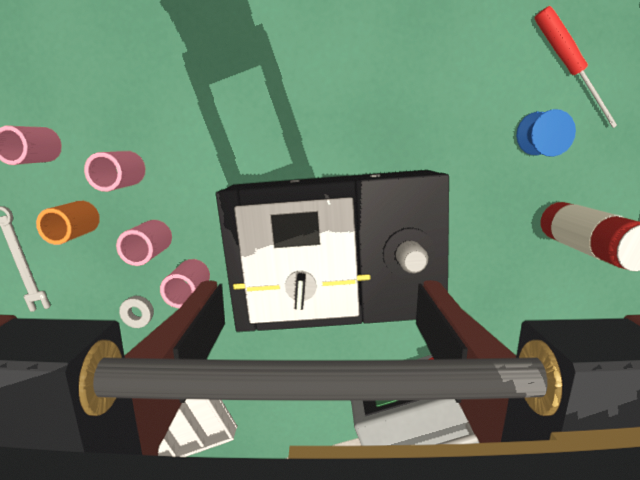

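The wrist view shows the cover at (300,260), the wing at (300,288), the port at (412,255) and the orange tube at (68,222). All of this matches the top view estimates, so I'll refine the port and tube centres and then grasp.

```bash
cat >> est.py <<'E'
def disc(P,cx,cy,r,z0,z1):
    Q=P[(np.hypot(P[:,0]-cx,P[:,1]-cy)<r)&(P[:,2]>z0)&(P[:,2]<z1)]
    return len(Q),cv2.minEnclosingCircle((Q[:,:2]*1000).astype(np.float32)),Q[:,:2].mean(0),Q[:,2].mean()
E
python3 - <<'E'
from est import *
cs=[capture("top"),capture("scene"),np.load("pics/w1.npy",allow_pickle=True).item()]
for c in cs:
    P,_=cloud(c); print("port",disc(P,.605,.146,.03,.1265,.14))
    O,_=cloud(c,orange(c)); print("tube",disc(O,.414,-.303,.05,.071,.08))
    print("tubes all",disc(P,.414,-.303,.04,.071,.08))
E
```

```text
port (0, ((0.0, 0.0), 0.0), array([nan, nan]), np.float64(nan))
tube (102, ((415.2043762207031, -301.71099853515625), 25.946178436279297), array([ 0.41393222, -0.30085434]), np.float64(0.07545813603834065))
tubes all (106, ((415.2573547363281, -301.760498046875), 25.981748580932617), array([ 0.41441451, -0.30090154]), np.float64(0.07543872230160649))
port (58, ((605.2885131835938, 145.94911193847656), 15.464393615722656), array([0.60478881, 0.14496703]), np.float64(0.12916845724755555))
tube (133, ((415.744140625, -302.7748107910156), 26.603734970092773), array([ 0.41579127, -0.30267368]), np.float64(0.074470781792155))
tubes all (135, ((415.744140625, -302.7748107910156), 26.603734970092773), array([ 0.41582165, -0.30235398]), np.float64(0.0744743540881863))
port (385, ((602.40576171875, 150.11643981933594), 14.745006561279297), array([0.60258708, 0.15004354]), np.float64(0.1282629222239864))
tube (394, ((412.71258544921875, -298.75860595703125), 26.58572769165039), array([ 0.41236525, -0.29775985]), np.float64(0.0731962981997477))
tubes all (410, ((413.6956481933594, -298.89703369140625), 26.916025161743164), array([ 0.41220424, -0.29865696]), np.float64(0.07320354085501068))est.py:17: RuntimeWarning: Mean of empty slice.
  return len(Q),cv2.minEnclosingCircle((Q[:,:2]*1000).astype(np.float32)),Q[:,:2].mean(0),Q[:,2].mean()
  ret = um.true_divide(
  ret = ret.dtype.type(ret / rcount)
```

```bash
cat >> h.py <<'E'
def quat(deg):
    "tool down, closing axis (tool y) at yaw deg in world"
    a=np.radians(deg+0.); n=np.radians((deg+90)/2.); return [float(np.cos(n)),float(np.sin(n)),0.,0.]
YB=75.1
E
python3 - <<'E'
from est import *
from scipy.spatial.transform import Rotation as R
q=quat(YB); print(R.from_quat(q).as_matrix()[:,1:],current_clock())
x,y=.4146,-.3012
move_ptp([x,y,.17],q); servo_line([x,y,.036],rate=.12,contact_N=8)
print(current_position(),current_clock())
move_gripper(.04); print(current_finger_gap(),current_grip_force())
servo_line([x,y,.20],rate=.2); print(current_force(),current_clock())
for n in("top","scene"):
    c=capture(n);cv2.imwrite(f"pics/{n}2.png",c["image"]); O,_=cloud(c,orange(c)); print(n,"tube",disc(O,x,y,.05,.2,.26), current_position())
E
```

```text
[[ 0.25713279  0.        ]
 [ 0.96637608  0.        ]
 [ 0.         -1.        ]] 3.475
[ 0.41503325 -0.3015578   0.0365841 ] 6.3833
0.05151835964592026 30.000054202973843
[ 0.29372291  0.36539517 -1.82319509] 8.0083
top tube (51, ((395.38458251953125, -298.7630615234375), 15.555673599243164), array([ 0.39229182, -0.29485864]), np.float64(0.22936495447873803)) [ 0.41374307 -0.30035878  0.19857848]
scene tube (577, ((416.4877624511719, -303.0924072265625), 29.667463302612305), array([ 0.41904246, -0.30313524]), np.float64(0.22316708832037566)) [ 0.41371539 -0.30039219  0.19851189]
```

```bash
python3 - <<'E'
from est import *
x,y,_=current_position(); print(x,y,current_force())
c=capture("scene"); O,_=cloud(c,orange(c)); print(disc(O,x,y,.05,.2335,.25))
x,y=.6040,.1475; q=quat(YB)
move_ptp([x,y,.195],q); sleep(.2); print(current_position(),current_clock())
for n in("top","scene"):
    c=capture(n); O,_=cloud(c,orange(c)); P,_=cloud(c)
    print(n,"tube",disc(O,x,y,.05,.229,.25))
    cv2.imwrite(f"pics/{n}3.png",c["image"])
a=c["image"][160:340,280:520]; cv2.imwrite("pics/s3c.png",cv2.resize(a,None,fx=3,fy=3,interpolation=cv2.INTER_CUBIC))
E
```

```text
0.4137153851215475 -0.3003921920361044 [ 0.30776503 -0.25911524 -1.10628192]
(145, ((415.8406066894531, -302.3798828125), 28.060882568359375), array([ 0.41867908, -0.30100437]), np.float64(0.2369878365350398))
[0.60413864 0.14646672 0.19508471] 10.1333
top tube (25, ((592.468505859375, 155.55157470703125), 19.18440818786621), array([0.58564795, 0.15570543]), np.float64(0.23310797173378484))
scene tube (74, ((609.1241455078125, 143.4046173095703), 28.59017562866211), array([0.61662081, 0.14463338]), np.float64(0.23258336546642142))
```

View pics/s3c.png

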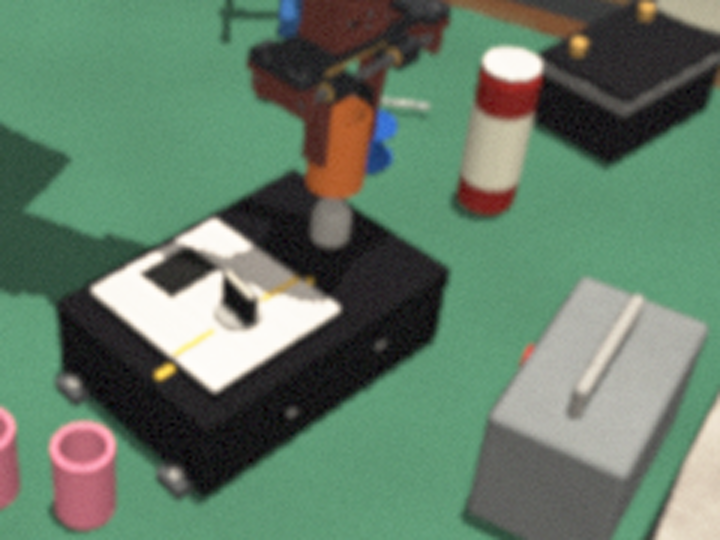

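The tube is upright in the gripper, directly above the port. I'll lower it with contact sensing.

```bash
python3 - <<'E'
from est import *
x,y=.6040,.1475
f=servo_line([x,y,.130],rate=.06,contact_N=8); print(f,current_position(),current_force(),current_torque(),current_clock())
E
```

```text
True [0.60347036 0.14740131 0.13198097] [-0.27434735 -1.183423    4.03915254] [ 0.04615348 -0.03423228 -0.08028203] 11.2083
```

```bash
python3 - <<'E'
from est import *
x,y=.6040,.1475
print(servo_line([x,y,.129],rate=.03,contact_N=12),current_position(),current_force())
move_gripper(.086); servo_line([x,y,.24],rate=.2); print(current_clock())
for n in("top","scene"):
    c=capture(n); O,_=cloud(c,orange(c)); print(n,disc(O,x,y,.05,.16,.19))
# look at cover from the wrist
h=np.array([.5245+.0725,.019-.0193])   # fastener guess
move_ptp([.597-.07,-.0003+.02,.33],quat(YB-90)); sleep(.1)
c=capture("wrist"); np.save("pics/w2.npy",c,allow_pickle=True); cv2.imwrite("pics/w2.png",c["image"]); print(current_clock())
E
```

```text
False [0.60407252 0.14732214 0.13175678] [-7.58334782 -1.85157999 19.45221908]
12.8833
top (41, ((600.0328369140625, 160.65994262695312), 18.433218002319336), array([0.6006332 , 0.16323138]), np.float64(0.1694754443008995))
scene (147, ((605.34716796875, 144.39573669433594), 26.778921127319336), array([0.6050228 , 0.14223973]), np.float64(0.16673079731654902))
14.3583
```

View pics/w2.png

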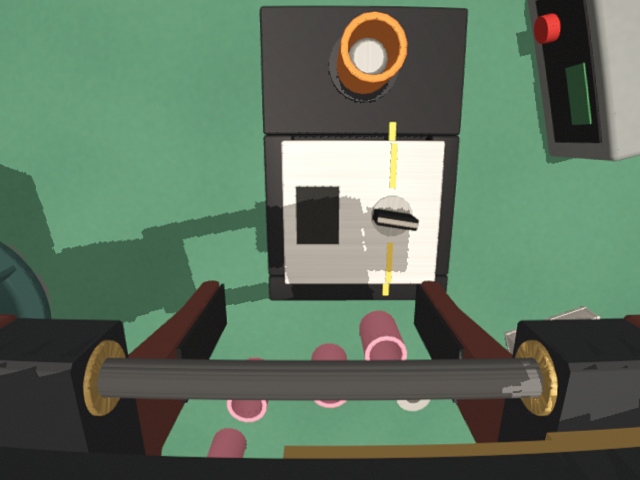

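The tube is seated on the port with its rim at about (373,45). The wing at (395,218) is tilted about 10° clockwise from air box x. The yellow marks are at (393,155) and (388,270). Next I'll measure the wing, check the IK and grip.

```bash
python3 - <<'E'
from est import *
c=np.load("pics/w2.npy",allow_pickle=True).item()
P,uv=cloud(c); s=P[(P[:,2]>.13)&(P[:,2]<.145)&(np.hypot(P[:,0]-.597,P[:,1])<.035)]
print(len(s),cv2.minAreaRect((s[:,:2]*1000).astype(np.float32)),cover_fit(c),current_joint_pos())
print("tube",disc(P,.604,.147,.04,.166,.18))
for y in (66,-15,-114,-195):
    print(y,np.round(inverse_kinematics([.5965,-.0003,.114],quat(y)),2))
E
```

```text
582 ((595.5845947265625, 2.562387466430664), (12.236804008483887, 40.32988739013672), 66.54734802246094) ((566.6614379882812, 10.561233520507812), (145.45883178710938, 159.17178344726562), 75.38314056396484) [-9.30776984e-02  1.71237073e-01  1.50667475e+00  1.30791272e-04
  1.46468770e+00  1.65779299e-01]
tube (1555, ((602.65234375, 148.85923767089844), 26.072751998901367), array([0.60220616, 0.14902805]), np.float64(0.1692054632478122))
66 [-0.12  0.47  1.63 -0.    1.04 -1.27]
-15 [-0.12  0.47  1.63 -0.    1.04  0.15]
-114 [-0.12  0.47  1.63 -0.    1.04  1.87]Traceback (most recent call last):
  File "<stdin>", line 7, in <module>
    return _wrapfunc(a, 'round', decimals=decimals, out=out)
    return _wrapit(obj, method, *args, **kwds)
    result = getattr(arr, method)(*args, **kwds)
TypeError: unsupported operand type(s) for *: 'NoneType' and 'float'
```

```bash
python3 - <<'E'
from est import *
x,y=.5965,0.; z=.115
move_gripper(.045)
move_ptp([x,y,.19],quat(66.5)); servo_line([x,y,z],rate=.1,contact_N=5); sleep(.1)
f0=current_force(); print(current_position(),f0,current_clock())
move_gripper(.012); sleep(.1); f=current_force()
d=np.array([np.cos(np.radians(66.5)),np.sin(np.radians(66.5))])
print(current_finger_gap(),f,"along closing",(f-f0)[:2]@d,current_position(),current_clock())
E
```

```text
[ 5.97209053e-01 -4.89766103e-05  1.15844285e-01] [ 1.00135833  0.42099383 -0.26146315] 17.45
0.01172030844870781 [0.84213845 2.66519924 0.83301828] along closing 1.9945824043205458 [5.96624607e-01 2.43422231e-04 1.15049908e-01] 18.2417
```

```bash
python3 - <<'E'
from est import *
x,y=.5965,0.; z=.115
for a in np.linspace(66.5,-14.8,5)[1:]:
    move_ptp([x,y,z],quat(a)); f=current_force(); print(round(a,1),f.round(1) if hasattr(f,'round') else f,np.round(current_torque(),2),current_clock())
    if np.hypot(f[0],f[1])>40 or abs(f[2])>15: break
print(current_position())
E
```

```text
46.2 [0.1 2.5 0.7] [ 0.27 -0.06 -0.05] 18.675
25.8 [ 0.5  1.1 -0.1] [ 0.16 -0.05 -0.11] 19.1083
5.5 [0.5 0.7 1.7] [ 0.02  0.05 -0.02] 19.5417
-14.8 [-1.3  0.6  0.5] [-0.03  0.22 -0.07] 19.975
[ 5.96206554e-01 -1.61795247e-04  1.14907986e-01]
```

```bash
python3 - <<'E'
from est import *
x,y=.5965,0.
move_gripper(.045); servo_line([x,y,.19],rate=.15)
move_ptp([.527,.02,.33],quat(-14.8)); sleep(.1)
c=capture("wrist"); P,uv=cloud(c); s=P[(P[:,2]>.13)&(P[:,2]<.145)&(np.hypot(P[:,0]-.597,P[:,1])<.035)]
print(len(s),cv2.minAreaRect((s[:,:2]*1000).astype(np.float32)),cover_fit(c))
# slot line: white pixels on the wing; yellow marks
h=cv2.cvtColor(c["image"],cv2.COLOR_BGR2HSV); Y=(h[...,0]>20)&(h[...,0]<36)&(h[...,1]>120)
v,u=np.nonzero(Y); W=world(c,np.c_[u,v],.104); W=W[np.hypot(W[:,0]-.596,W[:,1])<.12]
l=cv2.fitLine((W[:,:2]*1000).astype(np.float32),cv2.DIST_HUBER,0,.1,.1).ravel(); print("yellow yaw",np.degrees(np.arctan2(l[1],l[0])),l)
cv2.imwrite("pics/w3.png",cv2.resize(c["image"][100:320,250:470],None,fx=2.5,fy=2.5,interpolation=cv2.INTER_CUBIC)); print(current_clock())
E
```

```text
599 ((595.7968139648438, 2.6475143432617188), (39.85746383666992, 12.69062614440918), 74.87592315673828) ((566.6607055664062, 10.362525939941406), (146.53759765625, 158.91407775878906), 75.31718444824219)
yellow yaw 75.89171 [2.4375527e-01 9.6983677e-01 6.0043970e+02 2.2413090e+01]
22.1417
```

View pics/w3.png

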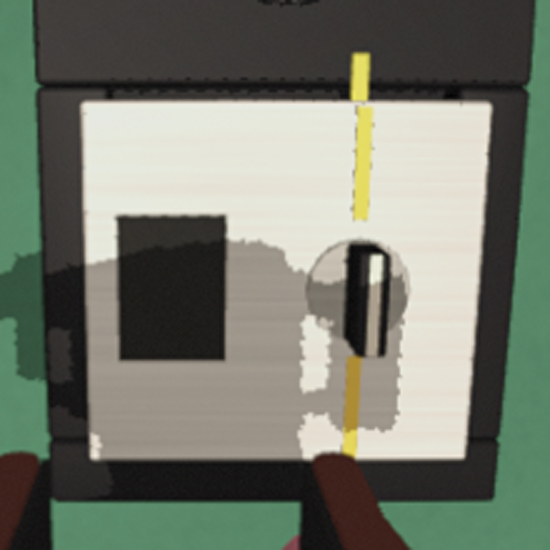

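The slot line and wing are parallel to the yellow marks within about 1°, and the pad centre is at crop (172,287). Now I'll press the pad with closed fingers.

```bash
python3 - <<'E'
from est import *
x,y=.5235,.019; q=quat(-14.8)
move_gripper(0.); move_ptp([x,y,.125],q); f0=np.array(current_force())
servo_line([x,y,.105],rate=.08)
for z in np.arange(.103,.085,-.001):
    servo_line([x,y,z],rate=.02); f=np.array(current_force())-f0
    print(round(z,4),np.round(current_position()[2],4),f.round(1),round(current_clock(),1))
    if f[2]>25: break
sleep(.3); print(current_position(),np.array(current_force())-f0)
for n in("scene","top"):
    c=capture(n); P,_=cloud(c); e=np.array([.257,.966]); m=abs((P[:,:2]-[.567,.0074])@[.966,-.257])<.06; t=(P[:,:2]-[.567,.0074])@e
    a=P[m&(t>-.066)&(t<-.045)&(P[:,2]<.13)][:,2]; b=P[m&(t>.085)&(t<.105)&(P[:,2]<.12)][:,2]; print(n,np.median(a),np.median(b))
cv2.imwrite("pics/s4.png",cv2.resize(capture("scene")["image"][160:340,280:520],None,fx=3,fy=3))
E
```

```text
0.103 0.1037 [0.8 0.7 3.9] 24.4
0.102 0.1025 [1.8 1.1 4.9] 24.7
0.101 0.1014 [2.6 0.2 5.2] 24.9
0.1 0.1004 [2.4 1.6 6.4] 25.2
0.099 0.0995 [2.  0.7 7. ] 25.4
0.098 0.0985 [1.3 1.5 7.3] 25.7
0.097 0.0976 [1.5 1.6 8.7] 25.9
0.096 0.0967 [1.2 0.7 8.9] 26.2
0.095 0.0962 [-0.6  1.5 14.5] 26.4
0.094 0.0961 [-2.8  1.2 24.4] 26.7
0.093 0.096 [-5.2  1.8 32.8] 26.9
[0.52453402 0.01892489 0.09605108] [-5.32159927  1.77220643 33.44578331]
scene 0.09547911615045095 0.08914639925005395
top 0.0961760370433981 nan
  return _methods._mean(a, axis=axis, dtype=dtype,
  ret = ret.dtype.type(ret / rcount)
```

View pics/s4.png

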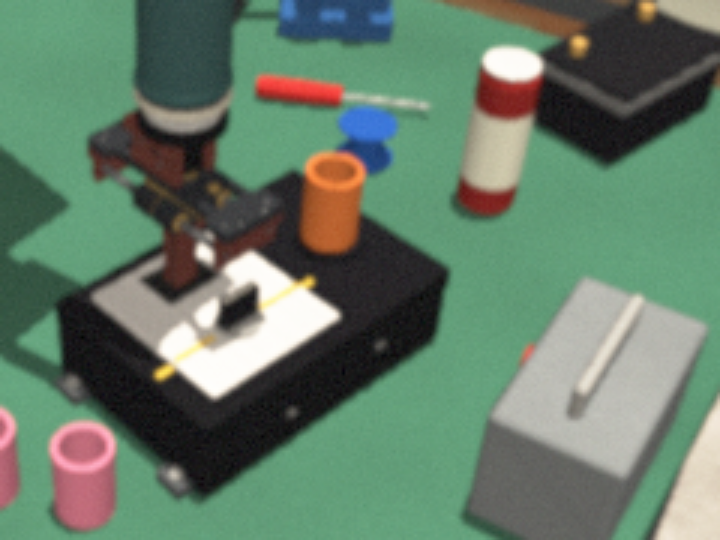

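The tube is home at crop (332,205), the wing lines up with the yellow marks, and the cover is at its hard stop, 96 mm above the bench.

```bash
python3 -c "
from bench import *
print(close_job())"
```

```text
the job is handed in; nothing more can be done
None
```

I handed the job in with the orange tube home on the port, the fastener turned in line with the yellow marks (within about 1°), and the cover held flush at its hard stop with about 33 N, at roughly 27 s on the robot's clock.

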